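# Get the boxed-in sample bolt out for its hardness test

## Robot

A 6-joint arm with a two-finger parallel gripper is mounted at the origin on the work surface. World frame = base frame: x ahead of the robot, y to its left, z up, the work surface at z = 0. Lengths are in m, angles in rad, forces in N, time in s.
With the tool pointing down it reaches from about 0.25 to 0.725 m from the base axis. Payload 4 kg.
Tool frame: the origin (TCP) lies on the front face of the gripper's body, between the roots of the fingers; the fingertips stand 73 mm ahead of it and the grasp point (between the pads) lies 54 mm ahead of it (tip_reach is the distance from the TCP to the fingertips, in m); z points along the fingers, y is the line along which they close (so a half turn about z gives the same grasp; the last joint's range is limited). The gripper opens to 85 mm and grips with 20 to 120 N. Pads are 22 mm wide; open, the fingers measure 114 mm over their backs; the gripper's body (76 mm by 85 mm) begins 54 mm behind the grasp point. The pads swing forward as they close: fully open they stand 13 mm farther back than shut.
Start: joints at [0, 0.241, 0.005, 1.335, 0, 1.571], TCP at [0.5, -0, 0.304] pointing down, gripper open.
Joint ranges: [-2.72, 2.72], [-1.05, 1.87], [-1.09, 1.28], [-1.99, 2.15], [-1.42, 1.44], [-3.14, 3.14]. Speed limits (rad/s): [2.79, 2.79, 3.14, 3.14, 3.14, 3.14].

## Interface

Orientations are given as [roll, pitch, yaw] about the fixed x, y, z axes, in that order (R = Rz(yaw) Ry(pitch) Rx(roll)).
In Python, from bench import observe, grab_frame, finish_job, find_in, tip_reach gives the robot as it stands.
- The arm moves only by the shell command python3 -m creep 'ROWS'. ROWS is JSON, a list that holds one entry, the list of rows, each a list of 7 numbers: the turn, a rotation vector about the world's x, y, z in rad, then the shift along the world's x, y, z in mm, then the finger opening in mm, from 0 to 85.4. A call has 1 to 12 rows; each row shifts and turns the commanded pose from where the row before left it; what a row does not reach is not made up. A row lasts 1/12 s, in which the tool goes at most 41.7 mm and 7.16 degrees, less where a joint would pass 70% of its speed; a pose out of reach is approached as far as the arm can. A call is refused whole if a number of a shift passes 41.7 or a number of a turn 0.125, either way. A call with a gripper value outside its range is refused whole. The fingers move at their own pace and stop on an object; the grip force is fixed at half the most. Time passes only in rows, so rows that do not move let the fingers close. It gives the time, the measured TCP pose, the force, the opening and the grip force at its end, in the units of the state.
- observe(): the state, without advancing time (a new reading comes with each control period).
- grab_frame(name): name is "scene" or "side" or "wrist"; returns a dict with "img" (384x512x3 uint8, red, green, blue), "range_z" (384x512 float32, m along the optical axis (not along the pixel's ray), 0 where there is no reading), "K" (3x3 intrinsics, pixels), "camera_from_world" (4x4, takes a point from world to camera coordinates). Camera axes: x right, y up, looking along -z (the intrinsics and any distortion apply to the point x, -y, -z); pixel columns grow to the right and rows downward; lengths in m; the calibration is good to about 2 mm. The wrist camera is an equidistant fisheye: a pixel r from the principal point sees the ray r / f radians off the axis. A picture is of the moment at which its call begins.
- finish_job(): hands the job in; it is judged then, once.
Trained networks look in a picture, given as the dict that the camera call returned (one of the last four; its "shot" number tells which), for a name from the list of things; names that differ only in an ending like _2 or _b are one class to them, and where a whole thing is asked for, a point or a joint stands for the part that bears it (a point fixed in the world has none). Each returns a list of dicts, best first, with "conf" (0 to 1); they miss things now and then, are a little off and sometimes report something else, mostly with a low value. They report only what shows in the picture. A call takes as long as a camera call. They do not tell look-alikes from the thing itself.
- find_in(picture, target): "rect" ([left, top, right, bottom] in pixels, round what is visible of it).
The state is a dict: "t": time; "joint_pos": joint angles; "qd": joint speeds; "joint_torque": joint torques, N m; "position": TCP position; "ee_rot": TCP orientation; "force": force on the tool from outside, world axes, zero at the start; "moment": the same for the moment, N m; "finger_gap": finger opening in m; "finger_force": force on a finger pad.
Only numpy, scipy, OpenCV 4.12 (cv2) and the standard library are available. Lean on these libraries where they do the work, as an engineer would, in place of code of your own. Each camera call takes 0.05 s, during which the arm holds its last target. There are 200 camera calls.

## Task

The short sample bolt with the red head and bright ground tip is boxed in at the back of the blue tray by three tall bolts, a black, a silver and a yellow one. Stand the three tall bolts upright in the grey side tray, then stand the sample on its head in the middle of the round steel test anvil, and only then put each tall bolt back upright on the very ring it came from, since the ring tells its batch. Leave the small bolts and the round reference block where they are.

Things in the scene. Friction and masses are not known exactly. Their poses are not given: they have to be found in the camera images.
- sample_bolt: The sample: short hex bolt standing on its head, red head, black shank up with bright ground tip; 60 high in all, head at the bottom 42 across corners, 15 high; shank 24 in diameter; about 0.27 kg. Origin: centre of the underside, z up. It starts on the middle ring of the tray's back row, with tall bolts 50 (centre to centre) left, right and in front, too close for a gripper to come down on it.
- black_bolt: Black tall hex bolt standing on its head, 135 high in all; head at the bottom 42 across corners, 15 high; round shank above it 24 in diameter, threaded at the top; about 0.56 kg. Origin: centre of the underside, z up the shank. At the start it stands on one of the three large rings round the sample's ring in the sample tray; which one varies.
- silver_bolt: Silver tall hex bolt standing on its head, 135 high in all; head at the bottom 42 across corners, 15 high; round shank above it 24 in diameter, threaded at the top; about 0.56 kg. Origin: centre of the underside, z up the shank. At the start it stands on one of the three large rings round the sample's ring in the sample tray; which one varies.
- yellow_bolt: Yellow tall hex bolt standing on its head, 135 high in all; head at the bottom 42 across corners, 15 high; round shank above it 24 in diameter, threaded at the top; about 0.56 kg. Origin: centre of the underside, z up the shank. At the start it stands on one of the three large rings round the sample's ring in the sample tray; which one varies.
- sample_tray: Blue steel sample tray, grey floor with painted white rings, fixed: 130 (its x) by 180 (its y) outside, walls 30 high, 4 thick, floor 4 thick. Origin: centre of its underside; x points to its back row, away from the robot. Large rings (49 across) centred at tray (x, y) = (26, 0) for the sample, (26, 50), (26, -50), (-24, 0) for the tall bolts; small rings at (-30, 60), (-30, -60).
- side_tray: Empty shallow grey side tray with a flat grey floor, fixed: 140 (its x) by 260 (its y) outside, rim 14 high and 4 thick, floor 4 thick. Origin: centre of its underside.
- anvil: Round bright steel test anvil, fixed: a plate 110 in diameter, flat top 25 above the bench, on a rubber pad 124 across and 6 high. Origin: centre of its underside.
- small_bolt_a: Small black hex bolt standing on its head, 48 high, head 24 wide, shank 14; it stands in the front corner on the +y side of the sample tray (the side nearer the robot), is not part of the job and stays. Origin: centre of its underside, z up.
- small_bolt_b: Small black hex bolt standing on its head, 48 high, head 24 wide, shank 14; it stands in the front corner on the -y side of the sample tray (the side nearer the robot), is not part of the job and stays. Origin: centre of its underside, z up.
- reference_block: Round bright hardness reference block lying on the bench beyond the trays, 64 in diameter and 12 high, with a few dark test dents on top; not part of the job, stays. Origin: centre of its underside.
Things that resemble listed ones, but are neither listed nor needed, are in the scene too. Of the things shaped like the black_bolt, the black one is meant.

How it is judged:
By the outcome, as a careful person would: the job done as asked, in the order asked, and still so for the second after the job is handed in, with the robot touching nothing.
It also fails if it takes over 147 s, if anything falls off the work surface, if the arm or the gripper's body presses on something with over 40 N, if the wrist force passes 120 N, or if a joint passes its speed limit or range.

## Working session

There is one attempt and no reset: what is moved stays moved. The work goes in short steps, Python scripts to look and compute and a shell command to move; the robot and the scene stay as the last step left them, time stands still between calls to the robot, and variables do not carry over. Pictures are saved under pics/ and viewed, at most 14 in all, crops included, and the job is handed in when it is done.

```bash
ls; mkdir -p pics
python3 - <<'E'
from bench import *
import cv2
print(observe())
for n in ("scene","side"):
    f=grab_frame(n); cv2.imwrite(f"pics/{n}0.png",f["img"][:,:,::-1])
    print(n,f["K"].tolist(),f["camera_from_world"].round(3).tolist())
    for t in ("sample_bolt","black_bolt","silver_bolt","yellow_bolt","sample_tray","side_tray","anvil","small_bolt_a","reference_block"):
        print(t,[(round(d["conf"],2),[int(v) for v in d["rect"]]) for d in find_in(f,t)][:5])
E
```

```text
pics
{'t': 0.0, 'joint_pos': array([2.31914404e-05, 2.41408401e-01, 3.72453030e-03, 1.33520755e+00,
       1.51937264e-05, 1.57077990e+00]), 'qd': array([ 1.35628595e-05,  5.60851085e-04, -2.43685612e-04,  1.61322430e-03,
       -1.93403860e-03, -1.31798598e-03]), 'joint_torque': array([ 5.50268451e-04, -3.72315860e+01,  2.52406776e+01,  1.67737965e-02,
        2.29149265e-05,  1.14679995e-05]), 'position': array([4.99516799e-01, 1.50927455e-05, 3.03015208e-01]), 'ee_rot': array([-3.13949756e+00, -1.52281170e-05,  1.57083592e+00]), 'force': array([ 0.00811087,  0.31650219, -1.00548616]), 'moment': array([-0.04292344,  0.01911971, -0.02231554]), 'finger_force': 0.0, 'finger_gap': 0.0850545359184097}
scene [[368.7173881993914, 0.0, 258.2288183343056], [0.0, 368.7173881993914, 195.24173226636347], [0.0, 0.0, 1.0]] [[-0.231, 0.973, -0.005, 0.099], [-0.85, -0.199, 0.487, 0.472], [0.472, 0.117, 0.874, -1.333], [0.0, 0.0, 0.0, 1.0]]
sample_bolt [(0.66, [135, 137, 177, 174]), (0.52, [348, 199, 364, 215])]
black_bolt [(0.85, [357, 135, 375, 167]), (0.77, [411, 184, 442, 217]), (0.73, [351, 19
[... 471 characters left out ...]
], [0.0, 0.0, 1.0]] [[-0.839, -0.544, -0.011, 0.501], [0.391, -0.616, 0.683, -0.195], [-0.379, 0.569, 0.73, -0.725], [0.0, 0.0, 0.0, 1.0]]
sample_bolt [(0.94, [194, 257, 211, 286])]
black_bolt [(0.91, [263, 275, 279, 327]), (0.68, [237, 310, 253, 361]), (0.67, [136, 319, 170, 363]), (0.64, [204, 249, 230, 298])]
silver_bolt [(0.97, [207, 218, 231, 268]), (0.59, [227, 142, 318, 228])]
yellow_bolt [(0.69, [192, 298, 205, 321]), (0.56, [166, 250, 191, 300])]
sample_tray [(0.67, [194, 297, 206, 320]), (0.58, [152, 239, 262, 338])]
side_tray [(0.8, [225, 145, 317, 225])]
anvil [(0.88, [319, 113, 359, 145])]
small_bolt_a [(0.65, [239, 260, 249, 277])]
reference_block [(0.77, [143, 207, 171, 232])]
```

View pics/scene0.png

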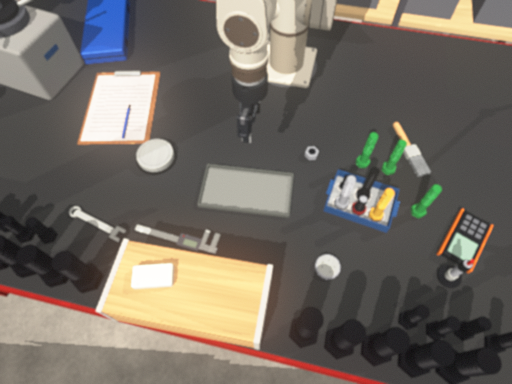

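View pics/side0.png

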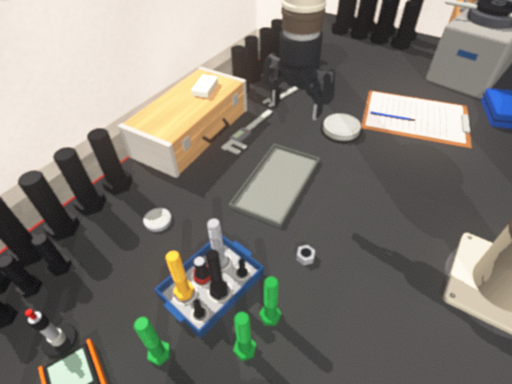

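The scene view shows silver at (345,190), yellow at (382,205), black in front at (366,180), and the sample between them with its red head at about (360,205). Three green look-alikes stand round the tray. The side tray is at (246,190) and the anvil at (155,155). The round block at (327,266) is the reference block. Next I measure these from depth.

```bash
cat > h.py <<'E'
import numpy as np, cv2
from bench import *
def cloud(f):
    z=f["range_z"]; K=f["K"]; v,u=np.mgrid[:z.shape[0],:z.shape[1]]
    P=np.stack([(u-K[0,2])/K[0,0]*z,-(v-K[1,2])/K[1,1]*z,-z,np.ones_like(z)],-1)
    W=P@np.linalg.inv(f["camera_from_world"]).T
    return W[...,:3], z>0
E
python3 - <<'E'
from h import *
for n in ("scene","side"):
    f=grab_frame(n); W,ok=cloud(f)
    print(n,"bench z",np.median(W[ok&(abs(W[...,2])<.02)&(W[...,0]>.3)][:,2]))
    m=ok&(W[...,2]>.04)&(W[...,2]<.15)&(W[...,0]>.2)&(W[...,0]<.72)&(abs(W[...,1])<.6)
    k,l,s,_=cv2.connectedComponentsWithStats(m.astype(np.uint8))
    for i in range(1,k):
        if s[i,4]>15:
            p=W[l==i]; c=f["img"][l==i].mean(0).astype(int); t=p[p[:,2]>p[:,2].max()-.01]
            print(s[i].tolist(),c,"mean",p.mean(0).round(3),"top",t.mean(0).round(3),len(t),"lo",p.min(0).round(3),"hi",p.max(0).round(3))
    # anvil, side tray, ref
    for t,lo,hi in (("anvil",.018,.035),("side_tray",.001,.02),("reference_block",.007,.02)):
        d=find_in(f,t)
        if not d: continue
        a,b,c,e=[int(v) for v in d[0]["rect"]]; p=W[b-3:e+4,a-3:c+4].reshape(-1,3); p=p[(p[:,2]>lo)&(p[:,2]<hi)]
        r=cv2.minAreaRect(p[:,:2].astype(np.float32)*1000) if len(p)>5 else None
        print(t,[round(q) for q in d[0]["rect"]],p.mean(0).round(3),r,cv2.minEnclosingCircle(p[:,:2].astype(np.float32)*1000))
    # tray walls: blue
    im=f["img"].astype(int); b=ok&(im[...,2]>im[...,0]+40)&(im[...,2]>im[...,1]+25)&(W[...,0]>.35)&(W[...,0]<.75)&(W[...,1]>0)&(W[...,2]<.045)
    p=W[b]; r=cv2.minAreaRect(p[p[:,2]>.02][:,:2].astype(np.float32)*1000); print("tray",len(p),p[:,2].max(),r)
E
```

```text
scene bench z 0.0007100282564997396
[362, 133, 17, 27, 230] [ 70 167  85] mean [0.374 0.309 0.097] top [0.369 0.31  0.134] 55 lo [0.357 0.299 0.041] hi [0.381 0.322 0.138]
[388, 140, 20, 26, 239] [ 80 168  88] mean [0.379 0.386 0.096] top [0.375 0.388 0.134] 54 lo [0.363 0.376 0.04 ] hi [0.387 0.4   0.138]
[362, 167, 18, 27, 244] [59 58 57] mean [0.489 0.32  0.101] top [0.484 0.321 0.139] 64 lo [0.473 0.31  0.04 ] hi [0.495 0.333 0.142]
[340, 176, 16, 26, 252] [195 193 194] mean [0.525 0.264 0.098] top [0.525 0.265 0.139] 65 lo [0.459 0.254 0.04 ] hi [0.536 0.277 0.142]
[418, 185, 24, 25, 272] [ 71 165  84] mean [0.504 0.474 0.097] top [0.5   0.477 0.135] 65 lo [0.488 0.465 0.04 ] hi [0.512 0.488 0.139]
[374, 188, 21, 26, 255] [241 204  93] mean [0.545 0.36  0.102] top [0.54  0.362 0.138] 71 lo [0.528 0.35  0.041] hi [0.552 0.374 0.142]
[358, 196, 10, 12, 88] [142 139 138] mean [0.534 0.313 0.06 ] top [0.531 0.314 0.065] 57 lo [0.52  0.303 0.041] hi [0.543 0.324 0.069]
[451, 259, 24, 17, 221] [134 110 106] mean [0.674 0.556 0.088] top [0.671 0.56  0.124] 24 lo [0.659 0.548 0.04 ] hi 
[... 1990 characters left out ...]
986816406), (107.29920196533203, 109.29034423828125), 22.020864486694336) ((492.1282043457031, -306.90509033203125), 56.0970573425293)
side_tray [231, 141, 319, 228] [ 0.548 -0.003  0.005] ((553.77880859375, -19.224853515625), (268.8702697753906, 343.1167907714844), 32.49394607543945) ((558.5604248046875, -21.624479293823242), 206.2034454345703)
reference_block [144, 205, 172, 231] [0.715 0.256 0.011] ((716.6851806640625, 254.5972442626953), (64.0171127319336, 61.86399841308594), 8.356983184814453) ((716.7752685546875, 254.08180236816406), 32.743690490722656)
tray 1617 0.031802888464595114 ((504.16241455078125, 317.49151611328125), (197.75143432617188, 131.97499084472656), 81.30084991455078)
```

```bash
python3 -m creep '[[[0,0,0.118,2,22,0,85],[0,0,0.118,2,22,0,85]]]'
python3 - <<'E'
from h import *
s=observe(); print(s["joint_pos"].round(3), s["ee_rot"].round(3))
f=grab_frame("scene"); M=np.linalg.inv(f["camera_from_world"]); K=f["K"]
W,ok=cloud(f); W=W[130:240,180:310]; im=f["img"][130:240,180:310]
# light grey tray floor: z ~4mm, brighter than bench
g=im.astype(int).mean(2); m=((g>110)&(W[...,2]<.012)&(W[...,2]>-.003)).astype(np.uint8)
k,l,st,_=cv2.connectedComponentsWithStats(m); i=1+np.argmax(st[1:,4]); p=W[l==i]
print(st[i]+[180,130,0,0,0],cv2.minAreaRect(p[:,:2].astype(np.float32)*1000),p[:,2].mean(),np.median(g[l==i]))
E
```

```text
t: 1.57
position: [0.5041, 0.0437, 0.304]
ee_rot: [3.141, 0.0, 1.81]
force: [-1.2, -0.1, -0.4]
finger_gap: 0.0851
finger_force: 0.0
[ 0.086  0.252  0.021  1.339 -0.     1.418] [3.141 0.    1.81 ]
[ 200  166   92   48 3409] ((541.2844848632812, -7.91937255859375), (140.96055603027344, 256.2471618652344), 5.750377655029297) 0.004910201680136661 178.0
```

```bash
python3 -m creep '[[[0,0,0.118,2,22,-3,85],[0,0,0.118,2,22,-3,85],[0,0,0.118,2,22,-3,85],[0,0,0.118,2,22,-3,85],[0,0,0.118,2,22,-3,85],[0,0,0.118,2,22,-3,85],[0,0,0.118,2,22,-3,85],[0,0,0.118,2,22,-3,85],[0,0,0.118,2,22,-3,85],[0,0,0.118,2,22,-3,85],[0,0,0,0,0,0,85],[0,0,0,0,0,0,85]]]'
python3 - <<'E'
from h import *
s=observe(); print(s["joint_pos"].round(3))
f=grab_frame("wrist"); cv2.imwrite("pics/w0.png",f["img"][:,:,::-1]); print(f["K"].round(1).tolist(),f["camera_from_world"].round(3).tolist())
E
```

```text
t: 2.62
position: [0.5237, 0.2649, 0.2732]
ee_rot: [-3.141, -0.001, 2.987]
force: [-0.1, -0.3, 0.1]
finger_gap: 0.0849
finger_force: 0.0
[ 0.468  0.428  0.192  1.336 -0.     0.623]
[[297.3, 0.0, 252.9], [0.0, 297.3, 190.1], [0.0, 0.0, 1.0]] [[0.154, 0.988, -0.001, -0.341], [-0.946, 0.147, -0.29, 0.484], [-0.287, 0.046, 0.957, -0.212], [0.0, 0.0, 0.0, 1.0]]
```

View pics/w0.png

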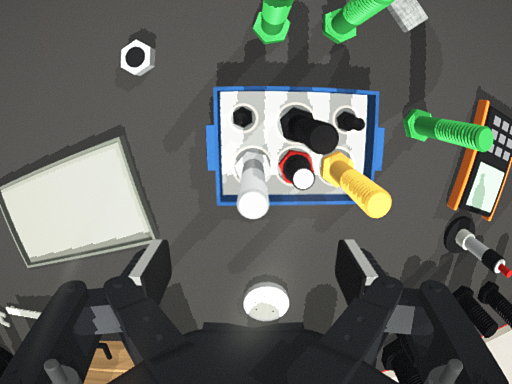

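The wrist view shows the silver top at (254,206), black at (322,136), yellow at (376,205) and the sample tip at (303,179). I project these at their known heights.

```bash
cat >> h.py <<'E'
def wray(f,u,v,z):
    K=f["K"]; a,b=u-K[0,2],v-K[1,2]; r=np.hypot(a,b); th=r/K[0,0]
    d=np.array([np.sin(th)*a/max(r,1e-9),-np.sin(th)*b/max(r,1e-9),-np.cos(th)])
    M=np.linalg.inv(f["camera_from_world"]); d=M[:3,:3]@d; o=M[:3,3]
    return o+d*(z-o[2])/d[2]
E
python3 - <<'E'
from h import *
f=grab_frame("wrist")
for n,u,v,z in (("si",254,206,.139),("bl",322,136,.139),("ye",376,205,.139),("sa",303,179,.064),("tr1",214,87,.032),("tr2",381,90,.032),("tr3",217,205,.032),("tr4",376,206,.032)): print(n,wray(f,u,v,z).round(4))
E
```

```text
si [0.5226 0.2636 0.139 ]
bl [0.4788 0.3187 0.139 ]
ye [0.5371 0.3572 0.139 ]
sa [0.5293 0.3114 0.064 ]
tr1 [0.4262 0.2371 0.032 ]
tr2 [0.4511 0.4157 0.032 ]
tr3 [0.5535 0.2172 0.032 ]
tr4 [0.5844 0.4004 0.032 ]
```

```bash
python3 -m creep '[[[0,0,0,0,0,-26,70],[0,0,0,0,0,-26,60],[0,0,0,0,0,-26,55],[0,0,0,0,0,-25,50],[0,0,0,0,0,0,15],[0,0,0,0,0,0,10],[0,0,0,0,0,0,10],[0,0,0,0,0,0,10],[0,0,0,0,0,0,10],[0,0,0,0,0,0,10]]]'
```

```text
t: 3.55
position: [0.5242, 0.264, 0.1715]
ee_rot: [3.141, 0.001, 2.987]
force: [0.1, -0.2, -6.4]
finger_gap: 0.0224
finger_force: 58.9
```

```bash
python3 -m creep '[[[0,0,0,0,0,8,10],[0,0,0,0,0,20,10],[0,0,0,0,0,25,10],[0,0,0,0,0,25,10],[0,0,0,0,0,12,10],[0,0,0,0,0,0,10]]]' && python3 -m creep '[[[0,0,0,2,-18,0,10],[0,0,0,2.5,-30,0,10],[0,0,0,2.5,-34,0,10],[0,0,0,2.5,-34,0,10],[0,0,0,2.5,-34,0,10],[0,0,0,2.5,-34,0,10],[0,0,0,2.5,-34,0,10],[0,0,0,2.5,-34,0,10],[0,0,0,2.5,-34,0,10],[0,0,0,2.5,-34,0,10],[0,0,0,2.5,-32,0,10],[0,0,0,0,0,0,10]]]'
```

```text
t: 4.05
position: [0.5257, 0.265, 0.2659]
ee_rot: [3.137, 0.007, 2.987]
force: [0.9, -0.3, -5.5]
finger_gap: 0.0227
finger_force: 59.7
t: 5.05
position: [0.5507, -0.094, 0.26]
ee_rot: [-3.137, -0.0, 2.98]
force: [0.2, 0.9, -6.0]
finger_gap: 0.0224
finger_force: 60.4
```

```bash
python3 -m creep '[[[0,0,0,0,0,0,10],[0,0,0,0,0,-25,10],[0,0,0,0,0,-25,10],[0,0,0,0,0,-20,10],[0,0,0,0,0,-10,10],[0,0,0,0,0,-4,10],[0,0,0,0,0,0,10],[0,0,0,0,0,0,10]]]'
```

```text
t: 5.72
position: [0.5517, -0.0876, 0.1778]
ee_rot: [3.142, 0.001, 2.988]
force: [1.7, -0.9, -6.5]
finger_gap: 0.0225
finger_force: 60.4
```

```bash
python3 -m creep '[[[0,0,0,0,0,-2,10],[0,0,0,0,0,-2,10],[0,0,0,0,0,-2,10],[0,0,0,0,0,0,10]]]'
```

```text
t: 6.05
position: [0.551, -0.088, 0.171]
ee_rot: [-3.142, 0.0, 2.987]
force: [0.2, 0.9, -6.7]
finger_gap: 0.0227
finger_force: 60.4
```

```bash
python3 -m creep '[[[0,0,0,0,0,-1,10],[0,0,0,0,0,-1,10],[0,0,0,0,0,0,10]]]';python3 -m creep '[[[0,0,0,0,0,-1,10],[0,0,0,0,0,-1,10],[0,0,0,0,0,0,10]]]'
```

```text
t: 6.3
position: [0.5513, -0.0881, 0.1708]
ee_rot: [3.141, 0.002, 2.987]
force: [-2.5, 1.4, 4.8]
finger_gap: 0.0225
finger_force: 61.7
t: 6.55
position: [0.5516, -0.0881, 0.1708]
ee_rot: [3.142, 0.004, 2.987]
force: [-5.2, 1.7, 14.0]
finger_gap: 0.0227
finger_force: 62.6
```

Run:
```python
from h import *
f=grab_frame("side"); cv2.imwrite("pics/s1.png",cv2.resize(f["img"][90:250,200:400,::-1],None,fx=4,fy=3.75)[:600])
```

```text
(no output)
```

View pics/s1.png

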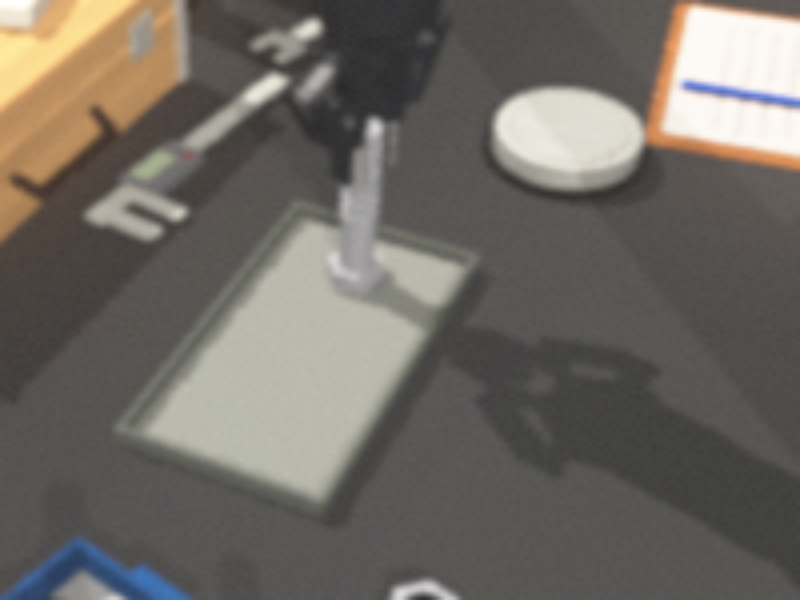

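The silver bolt stands on the tray floor at about (355,275) in the crop, and the contact force confirms it. Releasing it and going to black.

```bash
python3 -m creep '[[[0,0,0,0,0,2,40],[0,0,0,0,0,0,50],[0,0,0,0,0,0,50],[0,0,0,0,0,0,50],[0,0,0,0,0,15,50],[0,0,0,0,0,30,50],[0,0,0,0,0,30,50],[0,0,0,0,0,25,50]]]' && python3 -m creep '[[[0,0,0,-4,-0,0,50],[0,0,0,-6,37,0,60],[0,0,0,-6,37,0,60],[0,0,0,-6,37,0,60],[0,0,0,-6,37,0,60],[0,0,0,-6,37,0,60],[0,0,0,-6,37,0,60],[0,0,0,-6,37,0,60],[0,0,0,-6,37,0,60],[0,0,0,-6,37,0,60],[0,0,0,-6,37,0,60],[0,0,0,-6,37,0,60]]]' && python3 -m creep '[[[0,0,0,0,0,0,60],[0,0,0,0,0,0,60]]]'
```

```text
t: 7.27
position: [0.5512, -0.0881, 0.2703]
ee_rot: [3.142, 0.0, 2.987]
force: [0.5, 0.1, 0.2]
finger_gap: 0.0494
finger_force: 0.0
t: 8.27
position: [0.4804, 0.3207, 0.2683]
ee_rot: [-3.141, -0.0, 2.987]
force: [0.8, -0.0, -0.0]
finger_gap: 0.0601
finger_force: 0.0
t: 8.43
position: [0.4802, 0.3209, 0.2678]
ee_rot: [-3.141, -0.001, 2.991]
force: [0.0, -0.9, 0.2]
finger_gap: 0.06
finger_force: 0.0
```

```bash
python3 -m creep '[[[0,0,0,2,0,-26,60],[0,0,0,0,0,-26,60],[0,0,0,0,0,-26,55],[0,0,0,0,0,-18,50],[0,0,0,0,0,0,15],[0,0,0,0,0,0,10],[0,0,0,0,0,0,10],[0,0,0,0,0,0,10],[0,0,0,0,0,0,10],[0,0,0,0,0,0,10]]]' && python3 -m creep '[[[0,0,0,0,0,8,10],[0,0,0,0,0,20,10],[0,0,0,0,0,25,10],[0,0,0,0,0,25,10],[0,0,0,0,0,12,10],[0,0,0,0,0,0,10]]]'
```

```text
t: 9.27
position: [0.4831, 0.3189, 0.1733]
ee_rot: [3.141, 0.0, 2.987]
force: [0.0, 0.1, -5.5]
finger_gap: 0.0227
finger_force: 58.5
t: 9.77
position: [0.4846, 0.3201, 0.2679]
ee_rot: [3.136, 0.006, 2.987]
force: [1.1, 0.5, -4.9]
finger_gap: 0.0227
finger_force: 59.3
```

```bash
python3 -m creep '[[[0,0,0,4,-18,0,10],[0,0,0,6,-30,0,10],[0,0,0,6,-34,0,10],[0,0,0,6,-34,0,10],[0,0,0,6,-34,0,10],[0,0,0,6,-34,0,10],[0,0,0,6,-34,0,10],[0,0,0,6,-34,0,10],[0,0,0,6,-34,0,10],[0,0,0,5,-30,0,10],[0,0,0,2,-12,0,10],[0,0,0,0,0,0,10]]]' && python3 -m creep '[[[0,0,0,0,0,0,10],[0,0,0,0,0,-25,10],[0,0,0,0,0,-25,10],[0,0,0,0,0,-20,10],[0,0,0,0,0,-12,10],[0,0,0,0,0,-4,10],[0,0,0,0,0,0,10],[0,0,0,0,0,0,10]]]' && python3 -m creep '[[[0,0,0,0,0,-2,10],[0,0,0,0,0,-2,10],[0,0,0,0,0,0,10]]]'
```

```text
t: 10.77
position: [0.5418, -0.0121, 0.262]
ee_rot: [-3.14, -0.001, 2.982]
force: [1.3, 0.7, -5.8]
finger_gap: 0.0229
finger_force: 59.6
t: 11.43
position: [0.5422, -0.0081, 0.1773]
ee_rot: [3.141, 0.0, 2.988]
force: [1.3, -0.0, -5.4]
finger_gap: 0.0228
finger_force: 59.6
t: 11.68
position: [0.5423, -0.0089, 0.1734]
ee_rot: [3.141, 0.001, 2.987]
force: [0.9, 0.0, -6.1]
finger_gap: 0.0226
finger_force: 59.6
```

```bash
python3 -m creep '[[[0,0,0,0,0,-1,10],[0,0,0,0,0,-1,10],[0,0,0,0,0,0,10]]]'; python3 -m creep '[[[0,0,0,0,0,-1,10],[0,0,0,0,0,0,10]]]'
```

```text
t: 11.93
position: [0.5425, -0.009, 0.1722]
ee_rot: [3.141, 0.002, 2.987]
force: [-1.3, 0.2, 2.5]
finger_gap: 0.0226
finger_force: 60.6
t: 12.1
position: [0.5428, -0.009, 0.1722]
ee_rot: [3.141, 0.003, 2.987]
force: [-2.2, -0.3, 8.8]
finger_gap: 0.0226
finger_force: 61.3
```

```bash
python3 -m creep '[[[0,0,0,0,0,2,40],[0,0,0,0,0,0,50],[0,0,0,0,0,0,50],[0,0,0,0,0,0,50],[0,0,0,0,0,15,50],[0,0,0,0,0,30,50],[0,0,0,0,0,30,50],[0,0,0,0,0,25,50]]]' && python3 -m creep '[[[0,0,0,0,0,0,50],[0,0,0,-4,20,0,60],[0,0,0,0,35,0,60],[0,0,0,0,35,0,60],[0,0,0,0,35,0,60],[0,0,0,0,35,0,60],[0,0,0,0,35,0,60],[0,0,0,0,35,0,60],[0,0,0,0,35,0,60],[0,0,0,0,35,0,60],[0,0,0,0,35,0,60],[0,0,0,0,35,0,60]]]' && python3 -m creep '[[[0,0,0,0,0,0,60],[0,0,0,0,0,0,60]]]'
python3 - <<'E'
from h import *
f=grab_frame("wrist"); cv2.imwrite("pics/w1.png",f["img"][:,:,::-1])
W,ok=cloud(grab_frame("scene"))
for n,(x,y) in dict(si=(.5515,-.088),bl=(.5425,-.009)).items():
    p=W[ok&(np.hypot(W[...,0]-x,W[...,1]-y)<.04)&(W[...,2]>.03)]; print(n,len(p)); 
    for a,b in((.04,.08),(.08,.12),(.12,.15)):
        q=p[(p[:,2]>a)&(p[:,2]<b)]; print(q.mean(0).round(4),q[:,2].max().round(3))
E
```

```text
t: 12.77
position: [0.5421, -0.009, 0.2734]
ee_rot: [-3.142, 0.0, 2.987]
force: [-0.0, -0.7, 1.6]
finger_gap: 0.0501
finger_force: 0.0
t: 13.77
position: [0.5376, 0.3626, 0.2709]
ee_rot: [-3.141, -0.001, 2.987]
force: [0.1, 0.7, 1.5]
finger_gap: 0.0596
finger_force: 0.0
t: 13.93
position: [0.5372, 0.3629, 0.27]
ee_rot: [-3.14, -0.001, 2.99]
force: [-0.2, -0.6, 0.8]
finger_gap: 0.0601
finger_force: 0.0
si 234
[ 0.5587 -0.0826  0.0609] 0.08
[ 0.5577 -0.0824  0.1011] 0.119
[ 0.5538 -0.0845  0.1344] 0.143
bl 234
[ 0.5502 -0.0035  0.0606] 0.08
[ 0.5496 -0.0036  0.101 ] 0.12
[ 0.5454 -0.0047  0.1347] 0.142
```

View pics/w1.png

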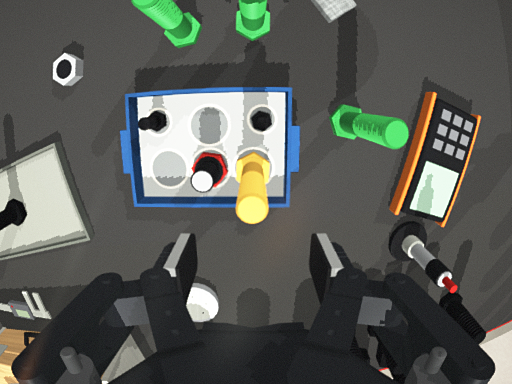

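Silver and black stand upright in the side tray. Yellow's top is at (252,206), its two emptied rings are at (211,125) and (170,168), and the sample and small bolts are undisturbed.

```bash
python3 - <<'E'
from h import *
f=grab_frame("wrist")
print(wray(f,211,125,.004),wray(f,170,168,.004),wray(f,252,206,.139))
E
python3 -m creep '[[[0,0,0,1,-1,-26,60],[0,0,0,0,0,-26,60],[0,0,0,0,0,-26,55],[0,0,0,0,0,-19,50],[0,0,0,0,0,0,15],[0,0,0,0,0,0,10],[0,0,0,0,0,0,10],[0,0,0,0,0,0,10],[0,0,0,0,0,0,10],[0,0,0,0,0,0,10]]]' && python3 -m creep '[[[0,0,0,0,0,8,10],[0,0,0,0,0,20,10],[0,0,0,0,0,25,10],[0,0,0,0,0,25,10],[0,0,0,0,0,12,10],[0,0,0,0,0,0,10]]]'
```

```text
[0.48035935 0.31950425 0.004     ] [0.52159833 0.26124219 0.004     ] [0.53534245 0.35867443 0.139     ]
t: 14.92
position: [0.5391, 0.3599, 0.1753]
ee_rot: [3.141, 0.0, 2.987]
force: [-0.6, -0.8, -6.4]
finger_gap: 0.0229
finger_force: 58.9
t: 15.42
position: [0.5404, 0.3611, 0.2704]
ee_rot: [3.135, 0.007, 2.987]
force: [-0.1, -0.1, -6.1]
finger_gap: 0.0228
finger_force: 59.7
```

```bash
python3 -m creep '[[[0,0,0,-1,-14,0,10],[0,0,0,-1,-28,0,10],[0,0,0,-1,-32,0,10],[0,0,0,-1,-32,0,10],[0,0,0,-1,-32,0,10],[0,0,0,0,-32,0,10],[0,0,0,0,-32,0,10],[0,0,0,0,-32,0,10],[0,0,0,0,-27,0,10],[0,0,0,0,-18,0,10],[0,0,0,0,-9,0,10],[0,0,0,0,0,0,10]]]' && python3 -m creep '[[[0,0,0,0,0,0,10],[0,0,0,0,0,-25,10],[0,0,0,0,0,-25,10],[0,0,0,0,0,-20,10],[0,0,0,0,0,-12,10],[0,0,0,0,0,-4,10],[0,0,0,0,0,0,10],[0,0,0,0,0,0,10]]]' && python3 -m creep '[[[0,0,0,0,0,-2,10],[0,0,0,0,0,-2,10],[0,0,0,0,0,0,10]]]'
```

```text
t: 16.42
position: [0.5335, 0.0701, 0.2643]
ee_rot: [-3.141, -0.001, 2.984]
force: [-0.3, -0.4, -6.7]
finger_gap: 0.0227
finger_force: 59.7
t: 17.08
position: [0.5344, 0.073, 0.1794]
ee_rot: [3.141, 0.001, 2.988]
force: [-0.2, 1.1, -5.7]
finger_gap: 0.0228
finger_force: 59.7
t: 17.33
position: [0.5344, 0.0722, 0.1754]
ee_rot: [3.141, 0.001, 2.987]
force: [0.0, -0.3, -6.5]
finger_gap: 0.0229
finger_force: 59.7
```

```bash
python3 -m creep '[[[0,0,0,0,0,-1,10],[0,0,0,0,0,-1,10],[0,0,0,0,0,0,10]]]'; python3 -m creep '[[[0,0,0,0,0,-1,10],[0,0,0,0,0,0,10]]]'
```

```text
t: 17.58
position: [0.5346, 0.0721, 0.1746]
ee_rot: [3.141, 0.002, 2.987]
force: [-1.9, 0.1, 4.0]
finger_gap: 0.0225
finger_force: 61.0
t: 17.75
position: [0.5348, 0.0721, 0.1746]
ee_rot: [3.14, 0.004, 2.987]
force: [-3.0, -0.4, 10.2]
finger_gap: 0.0228
finger_force: 61.7
```

```bash
python3 -m creep '[[[0,0,0,0,0,2,40],[0,0,0,0,0,0,50],[0,0,0,0,0,0,50],[0,0,0,0,0,0,50],[0,0,0,0,0,15,50],[0,0,0,0,0,30,50],[0,0,0,0,0,30,50],[0,0,0,0,0,20,50]]]' && python3 -m creep '[[[0,0,0,-4,10,0,60],[0,0,0,0,30,0,60],[0,0,0,0,35,0,60],[0,0,0,0,35,0,60],[0,0,0,0,35,0,60],[0,0,0,0,35,0,60],[0,0,0,0,30,0,60],[0,0,0,0,20,0,60],[0,0,0,0,10,-10,60],[0,0,0,0,0,-30,60],[0,0,0,0,0,-30,60],[0,0,0,0,0,0,60]]]' && python3 -m creep '[[[0,0,0,0,0,0,60],[0,0,0,0,0,0,60]]]'
python3 - <<'E'
from h import *
f=grab_frame("wrist"); cv2.imwrite("pics/w2.png",f["img"][:,:,::-1])
E
```

```text
t: 18.42
position: [0.5347, 0.072, 0.2713]
ee_rot: [3.141, 0.002, 2.987]
force: [0.8, 0.3, 0.4]
finger_gap: 0.0501
finger_force: 0.0
t: 19.42
position: [0.5262, 0.3098, 0.1909]
ee_rot: [-3.132, -0.011, 2.987]
force: [-1.3, -0.6, -1.8]
finger_gap: 0.0598
finger_force: 0.0
t: 19.58
position: [0.5304, 0.3116, 0.1995]
ee_rot: [3.141, 0.0, 2.986]
force: [-0.4, 0.2, 0.6]
finger_gap: 0.0597
finger_force: 0.0
```

View pics/w2.png

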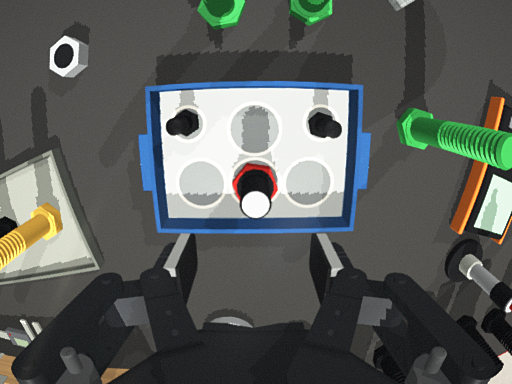

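The sample tip is at (256,205), centred between the fingers, and its neighbouring rings are empty. Yellow stands in the side tray at (48,222). Descending.

```bash
python3 -m creep '[[[0,0,0,0,0.5,-25,60],[0,0,0,0,0,-25,55],[0,0,0,0,0,-25,50],[0,0,0,0,0,-17,50],[0,0,0,0,0,-8,50],[0,0,0,0,0,0,15],[0,0,0,0,0,0,10],[0,0,0,0,0,0,10],[0,0,0,0,0,0,10],[0,0,0,0,0,0,10],[0,0,0,0,0,0,10]]]' && python3 -m creep '[[[0,0,0,0,0,10,10],[0,0,0,0,0,25,10],[0,0,0,0,0,30,10],[0,0,0,0,0,35,10],[0,0,0,0,0,35,10],[0,0,0,0,0,35,10],[0,0,0,0,0,30,10],[0,0,0,0,0,20,10],[0,0,0,0,0,0,10]]]'
```

```text
t: 20.55
position: [0.5312, 0.3131, 0.1009]
ee_rot: [3.139, 0.003, 2.987]
force: [1.0, 0.5, 5.2]
finger_gap: 0.0226
finger_force: 59.2
t: 21.3
position: [0.5311, 0.3132, 0.3248]
ee_rot: [3.136, 0.007, 2.987]
force: [1.0, 0.8, -2.3]
finger_gap: 0.0225
finger_force: 59.1
```

```bash
python3 -m creep '[[[0,0,0,-2,-15,0,10],[0,0,0,-2,-30,0,10],[0,0,0,-2,-33,0,10],[0,0,0,-2,-33,0,10],[0,0,0,-2,-33,0,10],[0,0,0,-2,-33,0,10],[0,0,0,-2,-33,0,10],[0,0,0,-2,-33,0,10],[0,0,0,-2,-33,0,10],[0,0,0,-2,-33,0,10],[0,0,0,-2,-33,0,10],[0,0,0,-2,-33,0,10]]]' && python3 -m creep '[[[0,0,0,-2,-33,0,10],[0,0,0,-2,-33,0,10],[0,0,0,-2,-33,0,10],[0,0,0,-2,-33,0,10],[0,0,0,-2,-33,0,10],[0,0,0,-2,-33,0,10],[0,0,0,-2,-30,0,10],[0,0,0,-1,-17,0,10],[0,0,0,0,0,0,10],[0,0,0,0,0,0,10],[0,0,0,0,0,0,10]]]'
```

```text
t: 22.3
position: [0.5044, -0.0638, 0.3167]
ee_rot: [-3.142, -0.004, 2.987]
force: [0.8, 0.3, -3.2]
finger_gap: 0.0224
finger_force: 59.3
t: 23.22
position: [0.4903, -0.3067, 0.3172]
ee_rot: [3.14, -0.003, 2.987]
force: [0.6, 0.7, -3.1]
finger_gap: 0.0221
finger_force: 59.5
```

```bash
python3 -m creep '[[[0,0,0,2,0,-25,10],[0,0,0,0,0,-35,10],[0,0,0,0,0,-35,10],[0,0,0,0,0,-35,10],[0,0,0,0,0,-27,10],[0,0,0,0,0,-15,10],[0,0,0,0,0,0,10],[0,0,0,0,0,0,10],[0,0,0,0,0,0,10]]]'
python3 - <<'E'
from h import *
f=grab_frame("wrist"); cv2.imwrite("pics/w3.png",f["img"][:,:,::-1]); s=grab_frame("side"); cv2.imwrite("pics/s3.png",cv2.resize(s["img"][60:180,270:430,::-1],None,fx=5,fy=5))
E
```

```text
t: 23.97
position: [0.494, -0.3071, 0.1483]
ee_rot: [-3.141, 0.002, 2.988]
force: [0.1, 0.3, -3.2]
finger_gap: 0.0227
finger_force: 59.5
```

View pics/w3.png

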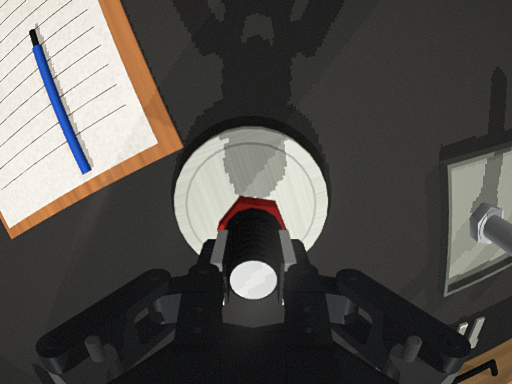

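The anvil plate's rim runs from column 174 to 328 with its top at row 128. The held sample is at column 252, so it is laterally centred. I fit the circle.

Run:
```python
from h import *
f=grab_frame("wrist")
im=f["img"].astype(int); g=im.min(2); pts=[]
for a in np.radians(np.arange(150,391,6)):
    r=np.arange(30,110); u=(251+r*np.cos(a)); v=(205+r*np.sin(a)); L=g[v.astype(int),u.astype(int)]
    k=np.where(L>110)[0]; k=k[r[k]<90]
    if len(k): pts.append(wray(f,u[k[-1]],v[k[-1]],.025)[:2])
P=np.array(pts); 
for _ in range(4):
    A=np.c_[2*P,np.ones(len(P))]; c=np.linalg.lstsq(A,(P**2).sum(1),rcond=None)[0]; R=np.sqrt(c[2]+c[:2]@c[:2]); e=np.hypot(*(P-c[:2]).T)-R; P=P[abs(e)<max(.002,np.std(e)*1.5)]
print(len(P),c[:2],R,e.std(),observe()["position"])
```

```text
41 [ 0.49008043 -0.30929071] 0.05398474320087986 0.0003502009168852026 [ 0.49415748 -0.30788874  0.14899836]
```

```bash
python3 -m creep '[[[0,0,0,-2,0.5,-8,10],[0,0,0,0,0,-8,10],[0,0,0,0,0,-5,10],[0,0,0,0,0,-2,10],[0,0,0,0,0,0,10],[0,0,0,0,0,0,10]]]';python3 -m creep '[[[0,0,0,0,0,-1,10],[0,0,0,0,0,-1,10],[0,0,0,0,0,0,10]]]'
```

```text
t: 24.62
position: [0.4908, -0.307, 0.1235]
ee_rot: [3.141, -0.001, 2.987]
force: [-0.3, 0.3, -3.9]
finger_gap: 0.0228
finger_force: 59.5
t: 24.87
position: [0.4911, -0.3071, 0.122]
ee_rot: [-3.141, 0.0, 2.987]
force: [-0.3, -0.4, -2.3]
finger_gap: 0.0227
finger_force: 59.5
```

```bash
python3 -m creep '[[[0,0,0,0,0,-1,10],[0,0,0,0,0,0,10]]]';python3 -m creep '[[[0,0,0,0,0,-1,10],[0,0,0,0,0,0,10]]]'
```

```text
t: 25.03
position: [0.4912, -0.3071, 0.1219]
ee_rot: [-3.141, 0.001, 2.987]
force: [-1.7, 0.1, 2.9]
finger_gap: 0.0225
finger_force: 60.3
t: 25.2
position: [0.4911, -0.3072, 0.1219]
ee_rot: [-3.141, 0.001, 2.987]
force: [-3.7, 1.4, 8.5]
finger_gap: 0.0227
finger_force: 61.1
```

```bash
python3 -m creep '[[[0,0,0,0,0,2,40],[0,0,0,0,0,0,50],[0,0,0,0,0,0,50],[0,0,0,0,0,0,50],[0,0,0,0,0,15,50],[0,0,0,0,0,30,50],[0,0,0,0,0,35,50],[0,0,0,0,0,35,50],[0,0,0,0,0,34,50]]]' && python3 -m creep '[[[0,0,0,4,20,0,50],[0,0,0,4,36,0,50],[0,0,0,4,36,0,50],[0,0,0,4,36,0,50],[0,0,0,4,36,0,50],[0,0,0,4,36,0,50],[0,0,0,4,36,0,50],[0,0,0,4,36,0,50],[0,0,0,4,36,0,50],[0,0,0,4,36,0,50],[0,0,0,2,25,0,50],[0,0,0,1,10,0,50]]]' && python3 -m creep '[[[0,0,0,0,0,0,50],[0,0,0,0,0,0,50],[0,0,0,0,0,0,50]]]'
python3 - <<'E'
from h import *
s=grab_frame("side"); cv2.imwrite("pics/s4.png",cv2.resize(s["img"][60:180,270:430,::-1],None,fx=5,fy=5))
W,ok=cloud(grab_frame("scene"))
p=W[ok&(np.hypot(W[...,0]-.492,W[...,1]+.307)<.08)&(W[...,2]>.045)]; t=p[p[:,2]>.075]; print(len(p),t.min(0),t.max(0),t.mean(0))
E
```

```text
t: 25.95
position: [0.4908, -0.3069, 0.2722]
ee_rot: [3.141, -0.0, 2.987]
force: [1.3, -0.1, -0.2]
finger_gap: 0.0498
finger_force: 0.0
t: 26.95
position: [0.5341, 0.0755, 0.2706]
ee_rot: [3.141, -0.0, 2.991]
force: [-0.1, -1.1, 0.3]
finger_gap: 0.05
finger_force: 0.0
t: 27.2
position: [0.5339, 0.0708, 0.2707]
ee_rot: [-3.141, -0.0, 2.986]
force: [-0.6, -0.7, -0.5]
finger_gap: 0.0499
finger_force: 0.0
112 [ 0.47947316 -0.31588111  0.07511348] [ 0.50065258 -0.29380625  0.08922783] [ 0.49194958 -0.30404304  0.08413628]
```

View pics/s4.png

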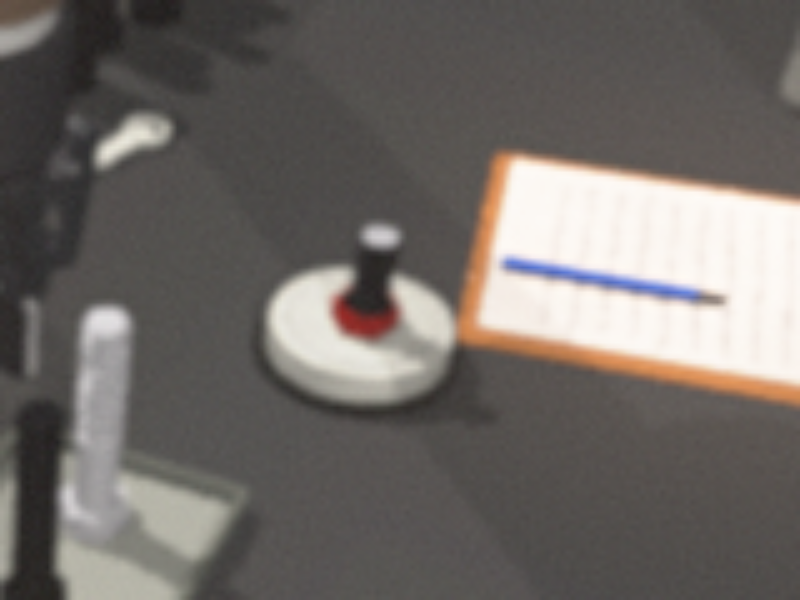

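The sample stands upright on its red head near the middle of the anvil (crop 365,315). Picking yellow to return it.

```bash
python3 -m creep '[[[0,0,0,1,1,-26,50],[0,0,0,0,0,-26,50],[0,0,0,0,0,-26,50],[0,0,0,0,0,-18,50],[0,0,0,0,0,0,15],[0,0,0,0,0,0,10],[0,0,0,0,0,0,10],[0,0,0,0,0,0,10],[0,0,0,0,0,0,10],[0,0,0,0,0,0,10]]]' && python3 -m creep '[[[0,0,0,0,0,8,10],[0,0,0,0,0,20,10],[0,0,0,0,0,25,10],[0,0,0,0,0,25,10],[0,0,0,0,0,12,10],[0,0,0,0,0,0,10]]]' && python3 -m creep '[[[0,0,0,0.5,14,0,10],[0,0,0,0.5,28,0,10],[0,0,0,0.5,32,0,10],[0,0,0,0.5,32,0,10],[0,0,0,0.5,32,0,10],[0,0,0,0.5,32,0,10],[0,0,0,0.5,32,0,10],[0,0,0,0.5,32,0,10],[0,0,0,0,27,0,10],[0,0,0,0,18,0,10],[0,0,0,0,9,0,10],[0,0,0,0,0,0,10]]]' && python3 -m creep '[[[0,0,0,0,0,0,10],[0,0,0,0,0,0,10]]]'
```

```text
t: 28.13
position: [0.535, 0.0729, 0.1753]
ee_rot: [3.142, 0.0, 2.987]
force: [-0.5, -0.9, -6.2]
finger_gap: 0.0227
finger_force: 58.9
t: 28.63
position: [0.5369, 0.0734, 0.2695]
ee_rot: [3.139, 0.008, 2.987]
force: [0.9, 0.5, -5.8]
finger_gap: 0.0225
finger_force: 59.6
t: 29.63
position: [0.5381, 0.3629, 0.2632]
ee_rot: [-3.141, -0.002, 2.99]
force: [-0.4, -1.3, -6.7]
finger_gap: 0.0228
finger_force: 60.0
t: 29.8
position: [0.539, 0.3595, 0.2644]
ee_rot: [-3.14, -0.001, 2.986]
force: [0.1, -0.3, -6.7]
finger_gap: 0.0229
finger_force: 60.0
```

```bash
python3 -m creep '[[[0,0,0,0,0.5,-25,10],[0,0,0,0,0,-25,10],[0,0,0,0,0,-20,10],[0,0,0,0,0,-13,10],[0,0,0,0,0,-4,10],[0,0,0,0,0,0,10],[0,0,0,0,0,0,10]]]' && python3 -m creep '[[[0,0,0,0,0,-1,10],[0,0,0,0,0,-1,10],[0,0,0,0,0,0,10]]]'
```

```text
t: 30.38
position: [0.5398, 0.3608, 0.179]
ee_rot: [3.141, 0.001, 2.985]
force: [-0.4, 0.4, -6.3]
finger_gap: 0.0231
finger_force: 59.8
t: 30.63
position: [0.5394, 0.3617, 0.1769]
ee_rot: [3.14, 0.001, 2.987]
force: [0.8, 0.8, -5.9]
finger_gap: 0.0224
finger_force: 59.8
```

```bash
python3 -m creep '[[[0,0,0,0,-0.5,-1,10],[0,0,0,0,0,-1,10],[0,0,0,0,0,0,10]]]' && python3 -m creep '[[[0,0,0,0,0,-1,10],[0,0,0,0,0,0,10]]]' && python3 -m creep '[[[0,0,0,0,0,-1,10],[0,0,0,0,0,0,10]]]'
```

```text
t: 30.88
position: [0.5393, 0.3612, 0.1749]
ee_rot: [3.141, 0.001, 2.987]
force: [-1.3, -0.2, -1.4]
finger_gap: 0.0228
finger_force: 60.6
t: 31.05
position: [0.5394, 0.3613, 0.1748]
ee_rot: [3.14, 0.002, 2.987]
force: [-1.1, -1.3, 4.4]
finger_gap: 0.0228
finger_force: 61.2
t: 31.22
position: [0.5395, 0.3613, 0.1748]
ee_rot: [3.14, 0.003, 2.987]
force: [-3.1, -2.0, 9.3]
finger_gap: 0.0229
finger_force: 61.8
```

```bash
python3 -m creep '[[[0,0,0,0,0,2,40],[0,0,0,0,0,0,50],[0,0,0,0,0,0,50],[0,0,0,0,0,0,50],[0,0,0,0,0,15,50],[0,0,0,0,0,30,50],[0,0,0,0,0,30,50],[0,0,0,0,0,22,50]]]' && python3 -m creep '[[[0,0,0,3,-20,0,50],[0,0,0,0,-35,0,50],[0,0,0,0,-35,0,50],[0,0,0,0,-35,0,50],[0,0,0,0,-35,0,50],[0,0,0,0,-35,0,50],[0,0,0,0,-35,0,50],[0,0,0,0,-35,0,50],[0,0,0,0,-35,0,50],[0,0,0,0,-35,0,50],[0,0,0,0,-25,0,50],[0,0,0,0,-10,0,50]]]' && python3 -m creep '[[[0,0,0,0,0,0,50],[0,0,0,0,0,0,50],[0,0,0,0,0,0,50]]]'
```

```text
t: 31.88
position: [0.5394, 0.3613, 0.273]
ee_rot: [3.14, 0.001, 2.987]
force: [0.0, -0.2, 0.3]
finger_gap: 0.0498
finger_force: 0.0
t: 32.88
position: [0.5418, -0.0123, 0.2708]
ee_rot: [-3.141, 0.0, 2.983]
force: [0.1, -0.4, -1.1]
finger_gap: 0.0498
finger_force: 0.0
t: 33.13
position: [0.5421, -0.0079, 0.2708]
ee_rot: [3.141, -0.0, 2.988]
force: [-1.3, 0.9, -0.3]
finger_gap: 0.0499
finger_force: 0.0
```

```bash
python3 -m creep '[[[0,0,0,0.5,-1,-26,50],[0,0,0,0,0,-26,50],[0,0,0,0,0,-26,50],[0,0,0,0,0,-20,50],[0,0,0,0,0,0,15],[0,0,0,0,0,0,10],[0,0,0,0,0,0,10],[0,0,0,0,0,0,10],[0,0,0,0,0,0,10],[0,0,0,0,0,0,10]]]' && python3 -m creep '[[[0,0,0,0,0,8,10],[0,0,0,0,0,20,10],[0,0,0,0,0,25,10],[0,0,0,0,0,25,10],[0,0,0,0,0,12,10],[0,0,0,0,0,0,10]]]' && python3 -m creep '[[[0,0,0,-4,18,0,10],[0,0,0,-6,30,0,10],[0,0,0,-6,34,0,10],[0,0,0,-6,34,0,10],[0,0,0,-6,34,0,10],[0,0,0,-6,34,0,10],[0,0,0,-6,34,0,10],[0,0,0,-6,34,0,10],[0,0,0,-6,34,0,10],[0,0,0,-5,29,0,10],[0,0,0,-2.5,13,0,10],[0,0,0,0,0,0,10]]]' && python3 -m creep '[[[0,0,0,0,0,0,10],[0,0,0,0,0,0,10]]]'
```

```text
t: 33.97
position: [0.5427, -0.0099, 0.1734]
ee_rot: [3.141, 0.001, 2.987]
force: [-0.3, 0.5, -5.8]
finger_gap: 0.0225
finger_force: 58.9
t: 34.47
position: [0.5444, -0.0102, 0.2676]
ee_rot: [3.14, 0.008, 2.987]
force: [1.0, -0.5, -5.2]
finger_gap: 0.0229
finger_force: 59.4
t: 35.47
position: [0.4817, 0.321, 0.2617]
ee_rot: [3.141, -0.002, 2.991]
force: [1.1, -0.2, -5.0]
finger_gap: 0.0228
finger_force: 59.9
t: 35.63
position: [0.4828, 0.3169, 0.2621]
ee_rot: [-3.14, -0.001, 2.986]
force: [0.1, -0.1, -4.7]
finger_gap: 0.0228
finger_force: 59.9
```

```bash
python3 -m creep '[[[0,0,0,0,0.5,-25,10],[0,0,0,0,0,-25,10],[0,0,0,0,0,-20,10],[0,0,0,0,0,-13,10],[0,0,0,0,0,-4,10],[0,0,0,0,0,0,10],[0,0,0,0,0,0,10]]]' && python3 -m creep '[[[0,0,0,0,0,-1,10],[0,0,0,0,0,-1,10],[0,0,0,0,0,0,10],[0,0,0,0,0,0,10]]]'
```

```text
t: 36.22
position: [0.4837, 0.3178, 0.1766]
ee_rot: [3.141, 0.001, 2.985]
force: [-0.3, -0.8, -4.6]
finger_gap: 0.0231
finger_force: 59.6
t: 36.55
position: [0.4832, 0.3187, 0.1746]
ee_rot: [3.141, 0.001, 2.987]
force: [0.4, -0.5, -5.6]
finger_gap: 0.0228
finger_force: 59.6
```

```bash
python3 -m creep '[[[0,0,0,0,0,-1,10],[0,0,0,0,0,-1,10],[0,0,0,0,0,0,10]]]' && python3 -m creep '[[[0,0,0,0,0,-1,10],[0,0,0,0,0,0,10]]]' && python3 -m creep '[[[0,0,0,0,0,-1,10],[0,0,0,0,0,0,10]]]'
```

```text
t: 36.8
position: [0.4832, 0.3188, 0.1727]
ee_rot: [3.141, 0.001, 2.987]
force: [-0.8, -1.1, -1.5]
finger_gap: 0.0229
finger_force: 60.4
t: 36.97
position: [0.4834, 0.3189, 0.1726]
ee_rot: [3.14, 0.002, 2.987]
force: [-1.9, -0.6, 5.0]
finger_gap: 0.0225
finger_force: 61.2
t: 37.13
position: [0.4834, 0.3189, 0.1726]
ee_rot: [3.14, 0.002, 2.987]
force: [-3.2, -0.6, 9.9]
finger_gap: 0.0226
finger_force: 61.7
```

```bash
python3 -m creep '[[[0,0,0,0,0,2,40],[0,0,0,0,0,0,50],[0,0,0,0,0,0,50],[0,0,0,0,0,0,50],[0,0,0,0,0,15,50],[0,0,0,0,0,30,50],[0,0,0,0,0,30,50],[0,0,0,0,0,25,50]]]' && python3 -m creep '[[[0,0,0,3,-20,0,50],[0,0,0,6,-36,0,50],[0,0,0,6,-36,0,50],[0,0,0,6,-36,0,50],[0,0,0,6,-36,0,50],[0,0,0,6,-36,0,50],[0,0,0,6,-36,0,50],[0,0,0,6,-36,0,50],[0,0,0,6,-36,0,50],[0,0,0,6,-36,0,50],[0,0,0,6,-36,0,50],[0,0,0,5,-27,0,50]]]' && python3 -m creep '[[[0,0,0,0,0,0,50],[0,0,0,0,0,0,50],[0,0,0,0,0,0,50]]]'
```

```text
t: 37.8
position: [0.4831, 0.3186, 0.2733]
ee_rot: [3.141, 0.0, 2.987]
force: [-0.0, 0.3, -0.8]
finger_gap: 0.0505
finger_force: 0.0
t: 38.8
position: [0.5511, -0.0914, 0.2717]
ee_rot: [-3.141, 0.0, 2.985]
force: [0.0, 0.7, 0.1]
finger_gap: 0.0501
finger_force: 0.0
t: 39.05
position: [0.5508, -0.0883, 0.2715]
ee_rot: [3.141, -0.001, 2.986]
force: [0.9, 0.6, 0.1]
finger_gap: 0.0499
finger_force: 0.0
```

```bash
python3 -m creep '[[[0,0,0,0.5,0,-26,50],[0,0,0,0,0,-26,50],[0,0,0,0,0,-26,50],[0,0,0,0,0,-22,50],[0,0,0,0,0,0,15],[0,0,0,0,0,0,10],[0,0,0,0,0,0,10],[0,0,0,0,0,0,10],[0,0,0,0,0,0,10],[0,0,0,0,0,0,10]]]' && python3 -m creep '[[[0,0,0,0,0,8,10],[0,0,0,0,0,20,10],[0,0,0,0,0,25,10],[0,0,0,0,0,25,10],[0,0,0,0,0,12,10],[0,0,0,0,0,0,10]]]' && python3 -m creep '[[[0,0,0,-2,18,0,10],[0,0,0,-2.5,30,0,10],[0,0,0,-2.5,34,0,10],[0,0,0,-2.5,34,0,10],[0,0,0,-2.5,34,0,10],[0,0,0,-2.5,34,0,10],[0,0,0,-2.5,34,0,10],[0,0,0,-2.5,34,0,10],[0,0,0,-2.5,34,0,10],[0,0,0,-2.5,34,0,10],[0,0,0,-2.5,22,0,10],[0,0,0,0,10,0,10]]]' && python3 -m creep '[[[0,0,0,0,0,0,10],[0,0,0,0,0,0,10],[0,0,0,0,0,0,10]]]'
```

```text
t: 39.88
position: [0.5516, -0.0884, 0.1724]
ee_rot: [3.142, 0.0, 2.987]
force: [-0.1, -0.4, -6.6]
finger_gap: 0.0231
finger_force: 58.9
t: 40.38
position: [0.5534, -0.0889, 0.2667]
ee_rot: [3.142, 0.009, 2.987]
force: [1.7, -0.6, -6.4]
finger_gap: 0.0226
finger_force: 59.5
t: 41.38
position: [0.5231, 0.2668, 0.2606]
ee_rot: [3.141, -0.002, 2.991]
force: [-0.3, -0.0, -6.5]
finger_gap: 0.0226
finger_force: 59.8
t: 41.63
position: [0.5244, 0.2621, 0.2613]
ee_rot: [-3.14, -0.001, 2.986]
force: [-0.5, 0.2, -4.9]
finger_gap: 0.0226
finger_force: 59.8
```

```bash
python3 -m creep '[[[0,0,0,0,1,-25,10],[0,0,0,0,0,-25,10],[0,0,0,0,0,-20,10],[0,0,0,0,0,-13,10],[0,0,0,0,0,-4,10],[0,0,0,0,0,0,10],[0,0,0,0,0,0,10]]]' && python3 -m creep '[[[0,0,0,0,0,-1,10],[0,0,0,0,0,-1,10],[0,0,0,0,0,0,10],[0,0,0,0,0,0,10]]]' && python3 -m creep '[[[0,0,0,0,0,-1,10],[0,0,0,0,0,-1,10],[0,0,0,0,0,0,10]]]'
```

```text
t: 42.22
position: [0.5253, 0.2637, 0.1757]
ee_rot: [3.141, 0.001, 2.985]
force: [-0.2, -0.2, -5.6]
finger_gap: 0.0226
finger_force: 59.9
t: 42.55
position: [0.5247, 0.2646, 0.1735]
ee_rot: [3.141, 0.001, 2.987]
force: [0.6, -0.2, -5.9]
finger_gap: 0.0225
finger_force: 59.9
t: 42.8
position: [0.5248, 0.2647, 0.1719]
ee_rot: [3.141, 0.001, 2.987]
force: [-0.4, -0.4, -0.5]
finger_gap: 0.0225
finger_force: 60.8
```

Contact made; a touch more, then release, retreat and check.

```bash
python3 -m creep '[[[0,0,0,0,0,-1,10],[0,0,0,0,0,-1,10],[0,0,0,0,0,0,10]]]' && python3 -m creep '[[[0,0,0,0,0,2,40],[0,0,0,0,0,0,50],[0,0,0,0,0,0,50],[0,0,0,0,0,0,50],[0,0,0,0,0,15,50],[0,0,0,0,0,30,50],[0,0,0,0,0,30,50],[0,0,0,0,0,25,50]]]' && python3 -m creep '[[[0,0,0,-5,-20,0,50],[0,0,0,-10,-30,0,50],[0,0,0,-10,-30,0,50],[0,0,0,-5,-20,0,50],[0,0,0,0,0,0,50],[0,0,0,0,0,0,50],[0,0,0,0,0,0,50]]]'
python3 - <<'E'
from h import *
f=grab_frame("wrist"); s=grab_frame("side")
cv2.imwrite("pics/w5.png",f["img"][:,:,::-1]); cv2.imwrite("pics/s5.png",s["img"][:,:,::-1])
E
```

```text
t: 43.05
position: [0.525, 0.2646, 0.1718]
ee_rot: [3.14, 0.003, 2.987]
force: [-3.4, -2.5, 10.2]
finger_gap: 0.0228
finger_force: 61.8
t: 43.72
position: [0.5247, 0.2647, 0.2724]
ee_rot: [3.141, 0.0, 2.987]
force: [0.5, 1.1, -0.3]
finger_gap: 0.0501
finger_force: 0.0
t: 44.3
position: [0.4949, 0.1648, 0.271]
ee_rot: [3.141, 0.001, 2.987]
force: [-0.3, 0.3, -0.3]
finger_gap: 0.05
finger_force: 0.0
```

View pics/w5.png

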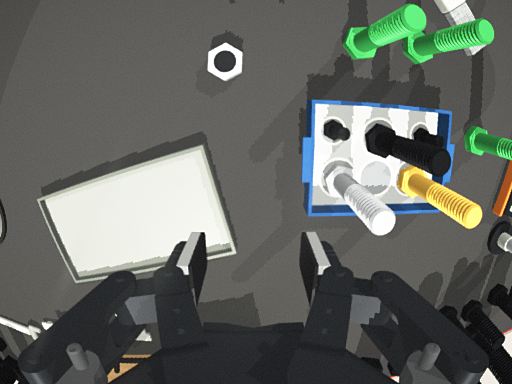

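View pics/s5.png

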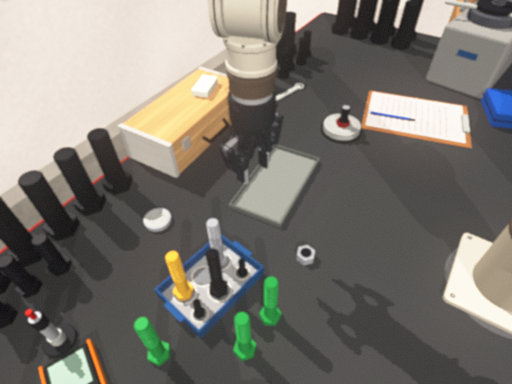

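In the last views silver (215,235), black (215,270) and yellow (175,275) are back on their own rings. The sample stands on the anvil at (344,118), the side tray is empty, and the small bolts and reference block are untouched.

```bash
python3 -c "
from bench import *
print(finish_job())"
```

```text
the job is handed in; nothing more can be done
None
```

The job is handed in at about 44 s on the robot's clock: the sample stands on its head in the middle of the anvil, and the black, silver and yellow bolts are back upright on the rings they came from; the judge's result was not shown.

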